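# Press a topped-up stack of snack-cup lids under the catches of its spring-lift dispenser

## Task

The snack-cup lid dispenser has just been topped up and its stack of lids still stands proud of the mouth. Take the flat tamper from its saucer and, never touching the lids with the fingers, press the stack squarely down on its sprung plate until you feel it bottom out firmly, without crushing it, so that it stays caught level under all three catches. Then set the tamper down gently, upright on its saucer again, let go of it, and leave everything else where it is.

Things in the scene. Friction and masses are not known exactly. Their poses are not given: they have to be found in the camera images.
- tamper_center (a point): The tamper: a steel disc 72 mm across and 16 mm thick, flat underneath, with a narrow steel neck (up to 36 mm above the underside) and an upright round wooden handle 34 mm in diameter from 36 mm to 106 mm above the underside; 110 mm tall in all, about 0.45 kg. It stands upright in the middle of the saucer. This point is on its axis, 55 mm above its flat underside; z points up the handle.
- lids_top (a point): The stack of 12 nested white polypropylene snap lids, 96 mm across and 36 mm high, nested tight so that it moves as one piece, about 0.1 kg. This point is the centre of its flat top face; z points up. At the start it stands 14 mm proud of the dispenser's mouth, resting on the dispenser's sprung lift plate.
- dispenser: The lid dispenser, fixed on the counter: round foot 160 mm across, steel drum, clear acrylic sleeve, steel rim 146 mm across (catch housings reach out to 86 mm from the axis). Origin under its centre, z up; it is 120 mm high.
- mouth (a point): Centre of the dispenser's mouth, level with the rim's top, 120 mm above the counter; z up. Bore 101 mm wide. Three bevelled spring catches, 120 degrees apart, are held back by the stack's side until its top is 14 mm below the mouth; then they spring in over it, to 41 mm from the axis, and hold it there, pressed up against them by the lift plate.
- lift (a joint): The sprung lift plate under the stack, m: 0 raised (start), more as it goes down. It gives way with up to about 10 N, catch friction included, and can cock if pressed unevenly. The stack bottoms out on a hidden ring, set anew each day: its top is then 18 to 37 mm below the mouth. Only felt: the force climbs steeply; 15 to 25 N is firm, 35 N crushes the lids.
- saucer: White porcelain saucer, 148 mm across and 17 mm high, loose on the counter. Origin at the centre of its underside, z up; its flat middle, 88 mm across, is 6 mm above the origin. Porcelain: it must not be struck (a blow of 80 N breaks it).
- cup: Bystander: purple polypropylene cup, 80 mm across the mouth, 85 mm high; origin under its centre.
- cup_stack: Bystander: three nested purple cups, 80 mm across, 113 mm high; origin under their centre.
- canister: Bystander: closed steel canister, 100 mm across, 143 mm high with its knob; origin under its centre.
- jar: Bystander: closed amber glass jar with an aluminium cap, 84 mm across, 120 mm high; origin under its centre.
- bowl: Bystander: white bowl, 130 mm across, 50 mm high; origin under its centre.
- scoop: Bystander: aluminium scoop, 170 mm long along x, 58 mm wide, 35 mm high, handle towards -x; origin under its middle, on the counter.
- carton: Bystander: cardboard carton 110 x 110 x 70 mm high; origin under its centre.
Mind the look-alikes: they are no part of the job. Leave any green or turquoise look-alike of the part that bears tamper_center alone.

How it is judged:
By the outcome, as a careful person would: the job done as asked, in the order asked, and still so for the second after the job is handed in, with the robot touching nothing.
It also fails if it takes over 58 s, if anything falls off the work surface, if the arm or the gripper's body presses on something with over 40 N, if the wrist force passes 120 N, or if a joint passes its speed limit or range.

## Robot

A 6-joint arm with a two-finger parallel gripper is mounted at the origin on the work surface. World frame = base frame: x ahead of the robot, y to its left, z up, the work surface at z = 0. Lengths are in m, angles in degrees, forces in N, time in s.
With the tool pointing down it reaches from about 0.3 to 0.85 m from the base axis. Payload 4.2 kg.
Tool frame: the origin (TCP) lies midway between the tips of the shut fingers; the grasp point (between the pads) lies 19 mm behind it (pinch_z is the distance from the TCP to the grasp point, in m); z points along the fingers, y is the direction in which the jaws open and shut (so a half turn about z gives the same grasp; the last joint's range is limited). The gripper opens to 91 mm and grips with 3 to 60 N. Pads are 32 mm wide; open, the fingers measure 118 mm over their backs; the gripper's body (76 mm by 178 mm) begins 60 mm behind the grasp point.
Start: joints at [-67.208, 18.312, 89.639, -0, 72.044, -1.146], TCP at [0.233, -0.526, 0.214] pointing down, gripper open.
Joint ranges: [-177.97, 177.97], [-48.28, 115.42], [12.27, 149.76], [-77.06, 257.06], [2.81, 150.46], [-146.56, 146.56]. Speed limits (degrees/s): [147.25, 147.25, 180, 180, 180, 180].

## Interface

Orientations are given as a 3x3 rotation matrix whose columns are the frame's x, y, z axes.
In Python, from station import state, snapshot, close_job, pinch_z gives the robot as it stands.
- The arm moves only by the shell command python3 -m handwheel 'ROWS' [FORCE]. ROWS is JSON, a list of rows, each an object of numbers: "tx", "ty", "tz": the shift along the tool's x, y, z in cm; "wx", "wy", "wz": the turn, a rotation vector about the tool's x, y, z in degrees; "gripper": the gripper command: -1 is shut, 1 is fully open, values between are in proportion. In form: [{"tx": .., "ty": .., "tz": .., "wx": .., "wy": .., "wz": .., "gripper": ..}, ...]. A call has exactly 10 rows; each row shifts and turns the commanded pose from where the row before left it, along the tool's axes as they then stand; what a row does not reach is not made up. A row lasts 1/10 s, in which the tool goes at most 50 mm and 8.59 degrees, less where a joint would pass 70% of its speed; a pose out of reach is approached as far as the arm can. A call is refused whole if a number of a shift passes 5 or a number of a turn 8.59, either way. A call with a gripper value outside its range is refused whole. The fingers move at their own pace and stop on an object; FORCE is the grip in N (left out, the last holds). Time passes only in rows, so rows that do not move let the fingers close, or fill a call up. It gives the time, the measured TCP pose, the force and the opening at its end, in the units of the state.
- state(): the state, without advancing time (a new reading comes with each control period).
- snapshot(name): name is "side" or "top"; returns a dict with "pixels" (480x640x3 uint8, red, green, blue), "fx", "fy", "cx", "cy" (pixels), "R" (3x3) and "t" (3): a world point X has camera coordinates R X + t. Camera axes: x right, y down, z forward; pixel columns grow to the right and rows downward; lengths in m; the calibration is good to about 2 mm. A picture is of the moment at which its call begins. There is no depth.
- close_job(): hands the job in, once; it reports no verdict.
The state is a dict: "t": time; "joint_pos": joint angles; "dq": joint speeds; "tau": joint torques, N m; "ee_pos": TCP position; "ee_rot": TCP orientation; "wrist_force": force on the tool from outside, world axes, zero at the start; "ft_torque": the same for the moment, N m; "opening": finger opening in m.
Only numpy, scipy, OpenCV 4.12 (cv2) and the standard library are available. Lean on these libraries where they do the work, as an engineer would, in place of code of your own. Each camera call takes 0.05 s, during which the arm holds its last target.

## Working session

There is one attempt and no reset: what is moved stays moved. The work goes in short steps, Python scripts to look and compute and a shell command to move; the robot and the scene stay as the last step left them, time stands still between calls to the robot, and variables do not carry over. Pictures are saved under pics/ and viewed, and the job is handed in when it is done.

```bash
mkdir -p pics; ls
python3 - <<'E'
from station import state, snapshot, pinch_z
import cv2,numpy as np,pickle
s=state();print({k:np.round(v,4).tolist() for k,v in s.items()},pinch_z)
d={}
for n in("side","top"):
    p=snapshot(n);d[n]=p;cv2.imwrite(f"pics/{n}0.png",p["pixels"][:,:,::-1]);print(n,p["fx"],p["cx"],p["cy"],p["R"],p["t"])
pickle.dump(d,open("s0.pkl","wb"))
E
```

```text
pics
{'t': 0.0, 'joint_pos': [-67.2077, 18.3502, 89.7058, -0.0018, 72.0426, -1.1446], 'dq': [-0.0545, -0.0272, 0.091, -0.016, 0.0553, -0.0242], 'tau': [-0.0031, -41.2461, -23.1974, 0.0726, 0.0459, -0.0001], 'ee_pos': [0.2331, -0.5251, 0.2131], 'ee_rot': [[0.914, 0.4057, -0.0007], [0.4057, -0.914, 0.0016], [0.0, -0.0017, -1.0]], 'wrist_force': [-0.2554, 0.1997, 0.8478], 'ft_torque': [0.0061, 0.0022, 0.0117], 'opening': 0.0912} 0.0188
side 582.2664586710422 324.7573246384873 242.2355898776491 [[-0.86906272 -0.49451978 -0.01342331]
 [-0.34318122  0.62220164 -0.70362758]
 [ 0.35630976 -0.60688987 -0.71044215]] [0.48108471 0.24759922 1.34222106]
top 577.7128874033565 316.60382474707416 235.91399445586185 [[ 0.02942574 -0.99950682 -0.01096557]
 [-0.99556267 -0.02832512 -0.08973658]
 [ 0.08938172  0.01355748 -0.99590517]] [-8.30420677e-04  5.45474577e-01  1.42386350e+00]
```

View pics/top0.png

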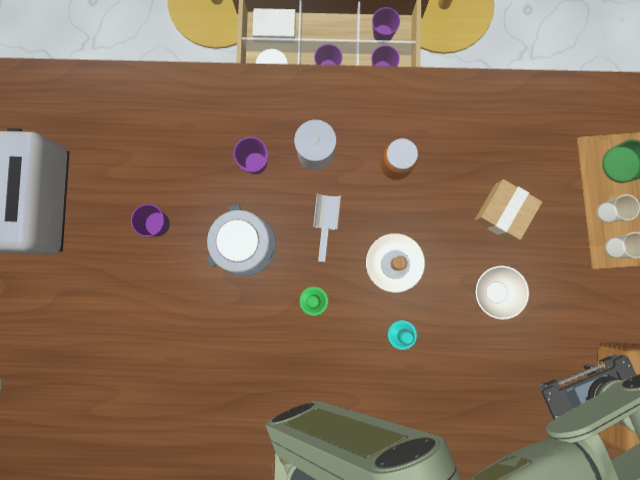

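View pics/side0.png

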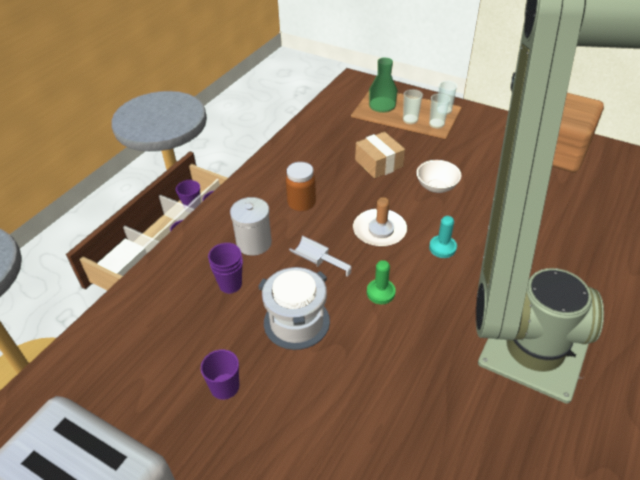

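The top view shows the tamper candidates: wooden handle and steel disc on the saucer at (398,263), a green look-alike at (314,301) and a turquoise one at (402,335). I choose the steel and wood one on the saucer. The dispenser is at about (240,241). Next I'll check this with crops.

Run:
```python
import cv2,numpy as np,pickle
d=pickle.load(open("s0.pkl","rb"))
def crop(n,u,v,w,h=None):
    im=d[n]["pixels"][v-w:v+w,u-w:u+w,::-1]; return cv2.resize(im,(400,400),interpolation=cv2.INTER_CUBIC)
a=np.hstack([crop("top",397,263,40),crop("side",381,218,40)])
b=np.hstack([crop("top",240,241,40),crop("side",296,305,50)])
cv2.imwrite("pics/crA.png",a);cv2.imwrite("pics/crB.png",b)
```

```text
(no output)
```

View pics/crA.png

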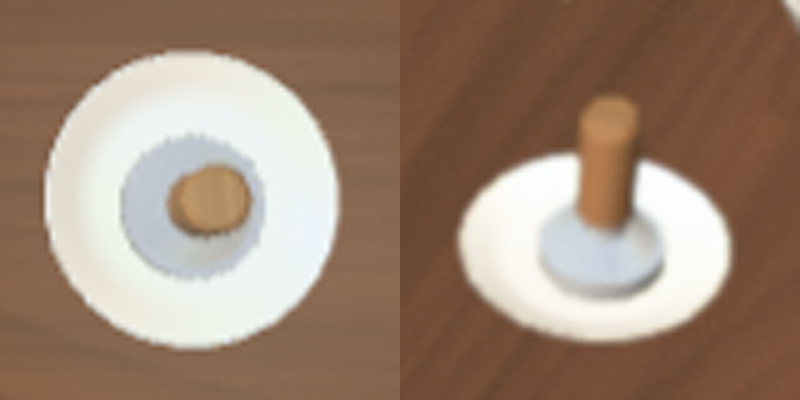

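View pics/crB.png

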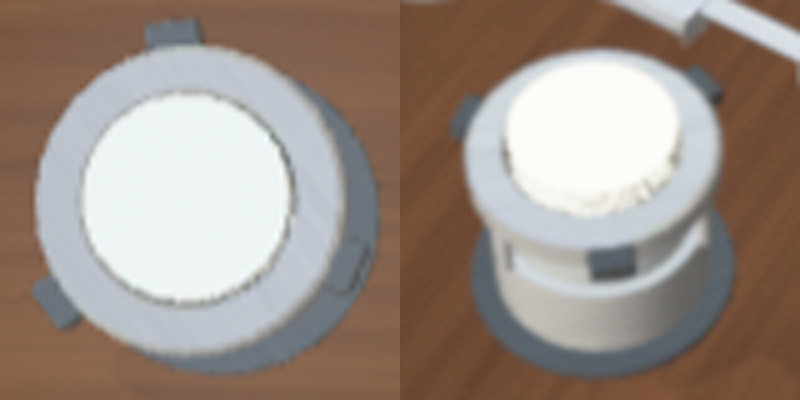

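```bash
cat > h.py <<'E'
import numpy as np
def ray(c,u,v,z):
    d=c["R"].T@np.array([(u-c["cx"])/c["fx"],(v-c["cy"])/c["fy"],1]); o=-c["R"].T@c["t"]
    return o+d*(z-o[2])/d[2]
def proj(c,P):
    q=np.asarray(P)@c["R"].T+c["t"]; return np.stack([q[...,0]/q[...,2]*c["fx"]+c["cx"],q[...,1]/q[...,2]*c["fy"]+c["cy"]],-1)
def circ(x,y,z,r,n=120):
    a=np.linspace(0,2*np.pi,n); return np.stack([x+r*np.cos(a),y+r*np.sin(a),0*a+z],-1)
E
python3 - <<'E'
import pickle,cv2
from h import *
d=pickle.load(open("s0.pkl","rb"))
def m(l,n,off,s,x,y,z):
    u=off[0]+(x+.5)/s-.5;v=off[1]+(y+.5)/s-.5; print(l,n,ray(d[n],u,v,z)[:2].round(4))
m("handle top","top",(357,223),5,214,200,.116); m("handle top","side",(341,178),5,211,116,.116)
m("disc","top",(357,223),5,192,206,.022)
m("saucer","top",(357,223),5,192,200,.017); m("saucer","side",(341,178),5,195,248,.017)
m("lids","top",(200,201),5,188,197,.134); m("lids","side",(246,255),4,193.5,122,.134)
m("rim","top",(200,201),5,190,199.5,.12); m("rim","side",(246,255),4,192.5,139,.12)
E
```

```text
handle top top [ 0.48   -0.1814]
handle top side [ 0.4774 -0.1795]
disc top [ 0.4812 -0.1827]
saucer top [ 0.4844 -0.1833]
saucer side [ 0.4812 -0.1801]
lids top [0.5207 0.1972]
lids side [0.5199 0.1958]
rim top [0.5207 0.1984]
rim side [0.5206 0.1971]
```

```bash
cat >> h.py <<'E'
import cv2
def overlay(d,fn,circs,views,S=8):
    out=[]
    for n,u,v,w in views:
        im=cv2.resize(np.ascontiguousarray(d[n]["pixels"][v-w:v+w,u-w:u+w,::-1]),(400,400),interpolation=cv2.INTER_CUBIC);s=200/w
        for (x,y,z,r,col) in circs:
            p=(proj(d[n],circ(x,y,z,r))-[u-w,v-w]+.5)*s-.5
            cv2.polylines(im,[np.round(p*8).astype(np.int32)],True,col,1,cv2.LINE_AA,3)
        out.append(im)
    cv2.imwrite(fn,np.hstack(out))
E
python3 - <<'E'
import pickle
from h import *
d=pickle.load(open("s0.pkl","rb"))
R,G,B=(0,0,255),(0,160,0),(255,0,0)
t=(.4797,-.1812);s=(.482,-.182)
overlay(d,"pics/ovA.png",[(*t,.1155,.017,R),(*t,.022,.036,G),(*t,.006,.036,G),(*s,.017,.074,B)],[("top",397,263,40),("side",381,218,40)])
q=(.5205,.197)
overlay(d,"pics/ovB.png",[(*q,.134,.048,R),(*q,.12,.073,B),(*q,0,.08,G)],[("top",240,241,40),("side",296,305,50)])
E
```

```text
(no output)
```

View pics/ovA.png

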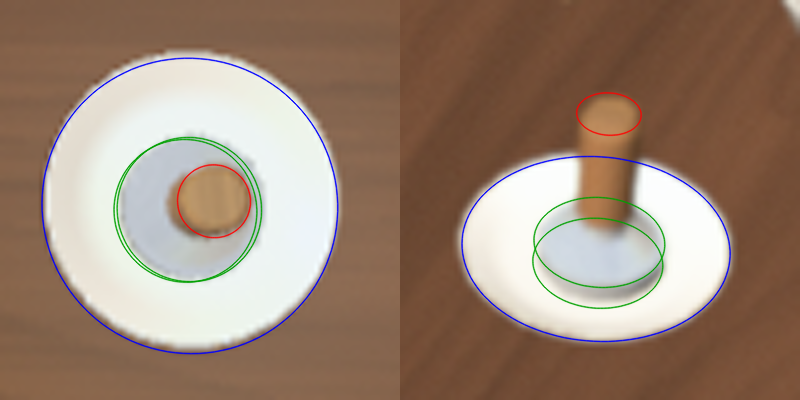

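View pics/ovB.png

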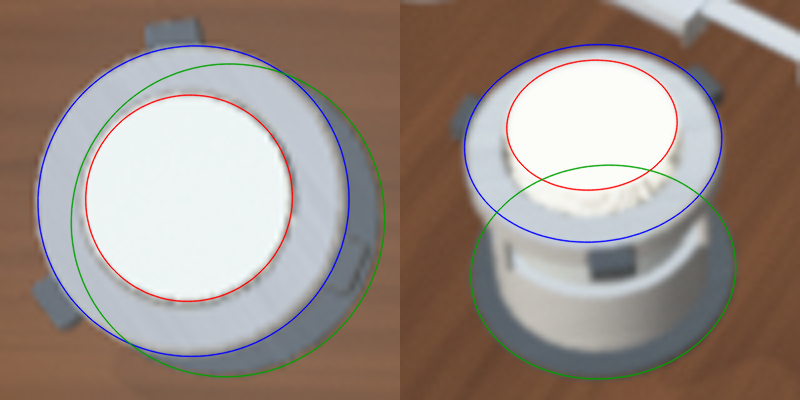

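```bash
python3 -m handwheel '[{"wz":8,"gripper":1},{"wz":8,"gripper":1},{"wz":7.94,"gripper":1},{"tx":2,"ty":-3,"gripper":1},{"tx":2.5,"ty":-3.5,"gripper":1},{"tx":2.5,"ty":-3.5,"gripper":1},{"tx":2.5,"ty":-3.5,"gripper":1},{"tx":2.5,"ty":-3.5,"gripper":1},{"tx":2.5,"ty":-3.5,"gripper":1},{"tx":2.5,"ty":-3.5,"gripper":1}]' 50
```

```text
$[0]: bad value
```

```bash
python3 -m handwheel '[{"tx":0,"ty":0,"tz":0,"wx":0,"wy":0,"wz":8,"gripper":1},{"tx":0,"ty":0,"tz":0,"wx":0,"wy":0,"wz":8,"gripper":1},{"tx":0,"ty":0,"tz":0,"wx":0,"wy":0,"wz":7.94,"gripper":1},{"tx":2,"ty":-3,"tz":0,"wx":0,"wy":0,"wz":0,"gripper":1},{"tx":2.5,"ty":-3.5,"tz":0,"wx":0,"wy":0,"wz":0,"gripper":1},{"tx":2.5,"ty":-3.5,"tz":0,"wx":0,"wy":0,"wz":0,"gripper":1},{"tx":2.5,"ty":-3.5,"tz":0,"wx":0,"wy":0,"wz":0,"gripper":1},{"tx":2.5,"ty":-3.5,"tz":0,"wx":0,"wy":0,"wz":0,"gripper":1},{"tx":2.5,"ty":-3.5,"tz":0,"wx":0,"wy":0,"wz":0,"gripper":1},{"tx":2.5,"ty":-3.5,"tz":0,"wx":0,"wy":0,"wz":0,"gripper":1}]' 50
```

```text
t: 1.1
ee_pos: [0.4039, -0.2839, 0.2137]
ee_rot: [[1.0, -0.0, -0.0], [-0.0, -1.0, 0.0], [-0.0, -0.0, -1.0]]
wrist_force: [1.2, -0.1, 0.1]
opening: 0.0914
```

```bash
python3 -m handwheel '[{"tx":1.54,"ty":-2.04,"tz":0,"wx":0,"wy":0,"wz":0,"gripper":1},{"tx":1.52,"ty":-2.04,"tz":0,"wx":0,"wy":0,"wz":0,"gripper":1},{"tx":1.52,"ty":-2.04,"tz":0,"wx":0,"wy":0,"wz":0,"gripper":1},{"tx":1.52,"ty":-2.04,"tz":0,"wx":0,"wy":0,"wz":0,"gripper":1},{"tx":1.52,"ty":-2.04,"tz":0,"wx":0,"wy":0,"wz":0,"gripper":1},{"tx":0,"ty":0,"tz":1.5,"wx":0,"wy":0,"wz":0,"gripper":1},{"tx":0,"ty":0,"tz":2,"wx":0,"wy":0,"wz":0,"gripper":1},{"tx":0,"ty":0,"tz":2,"wx":0,"wy":0,"wz":0,"gripper":1},{"tx":0,"ty":0,"tz":2,"wx":0,"wy":0,"wz":0,"gripper":1},{"tx":0,"ty":0,"tz":1,"wx":0,"wy":0,"wz":0,"gripper":1}]'
python3 - <<'E'
from station import state, snapshot
from h import *
d={n:snapshot(n) for n in("side","top")}
overlay(d,"pics/ap1.png",[],[("top",397,263,50),("side",381,200,60)])
print(state()["ee_pos"])
E
```

```text
t: 2.1
ee_pos: [0.4783, -0.183, 0.127]
ee_rot: [[1.0, 0.0, -0.003], [0.0, -1.0, 0.001], [-0.003, -0.001, -1.0]]
wrist_force: [0.8, 0.2, -0.5]
opening: 0.0908
[ 0.47847522 -0.18313923  0.12751164]
```

View pics/ap1.png

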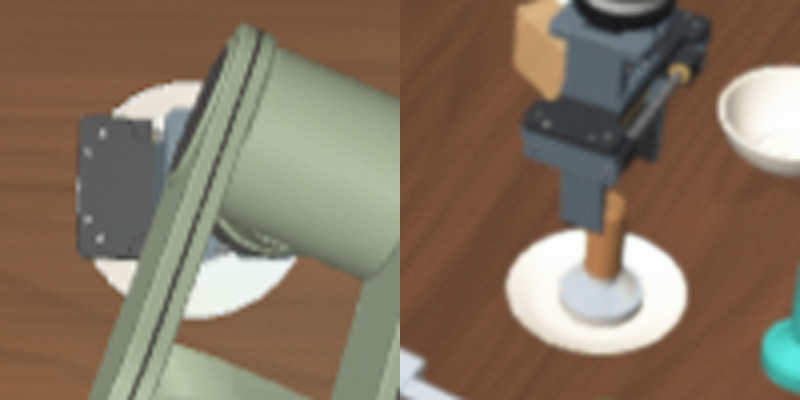

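The fingers straddle the handle: in the side crop the wooden handle is right of and below the near finger, at about (605,240). I'll go down and close.

```bash
python3 -m handwheel '[{"tx":0.1,"ty":0,"tz":1.5,"wx":0,"wy":0,"wz":0,"gripper":1},{"tx":0,"ty":0,"tz":1.5,"wx":0,"wy":0,"wz":0,"gripper":1},{"tx":0,"ty":0,"tz":1.5,"wx":0,"wy":0,"wz":0,"gripper":1},{"tx":0,"ty":0,"tz":1.0,"wx":0,"wy":0,"wz":0,"gripper":1},{"tx":0,"ty":0,"tz":0.6,"wx":0,"wy":0,"wz":0,"gripper":1},{"tx":0,"ty":0,"tz":0,"wx":0,"wy":0,"wz":0,"gripper":0.5},{"tx":0,"ty":0,"tz":0,"wx":0,"wy":0,"wz":0,"gripper":0.2},{"tx":0,"ty":0,"tz":0,"wx":0,"wy":0,"wz":0,"gripper":0},{"tx":0,"ty":0,"tz":0,"wx":0,"wy":0,"wz":0,"gripper":-0.1},{"tx":0,"ty":0,"tz":0,"wx":0,"wy":0,"wz":0,"gripper":-0.2}]' 20
```

```text
t: 3.2
ee_pos: [0.4807, -0.1836, 0.0683]
ee_rot: [[1.0, -0.0, 0.001], [-0.0, -1.0, -0.0], [0.001, 0.0, -1.0]]
wrist_force: [0.1, -0.4, 0.2]
opening: 0.0541
```

```bash
python3 -m handwheel '[{"tx":0,"ty":0,"tz":0,"wx":0,"wy":0,"wz":0,"gripper":-0.3},{"tx":0,"ty":0,"tz":0,"wx":0,"wy":0,"wz":0,"gripper":-1},{"tx":0,"ty":0,"tz":0,"wx":0,"wy":0,"wz":0,"gripper":-1},{"tx":0,"ty":0,"tz":0,"wx":0,"wy":0,"wz":0,"gripper":-1},{"tx":0,"ty":0,"tz":0,"wx":0,"wy":0,"wz":0,"gripper":-1},{"tx":0,"ty":0,"tz":0,"wx":0,"wy":0,"wz":0,"gripper":-1},{"tx":0,"ty":0,"tz":0,"wx":0,"wy":0,"wz":0,"gripper":-1},{"tx":0,"ty":0,"tz":0,"wx":0,"wy":0,"wz":0,"gripper":-1},{"tx":0,"ty":0,"tz":0,"wx":0,"wy":0,"wz":0,"gripper":-1},{"tx":0,"ty":0,"tz":0,"wx":0,"wy":0,"wz":0,"gripper":-1}]' 50; python3 -c "
from station import state;s=state();print(s['ee_pos'],s['wrist_force'],s['ft_torque'])"
```

```text
t: 4.2
ee_pos: [0.4805, -0.1834, 0.068]
ee_rot: [[1.0, -0.0, 0.0], [-0.0, -1.0, 0.0], [0.0, -0.0, -1.0]]
wrist_force: [1.0, 2.8, 1.1]
opening: 0.0336
[ 0.48053295 -0.1834101   0.06798243] [1.01781046 2.76151048 1.05428174] [ 0.44537238 -0.04284187 -0.02418097]
```

```bash
python3 -m handwheel '[{"tx":0,"ty":0,"tz":-0.5,"wx":0,"wy":0,"wz":0,"gripper":-1},{"tx":0,"ty":0,"tz":-1,"wx":0,"wy":0,"wz":0,"gripper":-1},{"tx":0,"ty":0,"tz":-1.5,"wx":0,"wy":0,"wz":0,"gripper":-1},{"tx":0,"ty":0,"tz":-2,"wx":0,"wy":0,"wz":0,"gripper":-1},{"tx":0,"ty":0,"tz":-2.5,"wx":0,"wy":0,"wz":0,"gripper":-1},{"tx":0,"ty":0,"tz":-2.5,"wx":0,"wy":0,"wz":0,"gripper":-1},{"tx":0,"ty":0,"tz":-2.5,"wx":0,"wy":0,"wz":0,"gripper":-1},{"tx":0,"ty":0,"tz":-2,"wx":0,"wy":0,"wz":0,"gripper":-1},{"tx":0,"ty":0,"tz":-1.5,"wx":0,"wy":0,"wz":0,"gripper":-1},{"tx":0,"ty":0,"tz":0,"wx":0,"wy":0,"wz":0,"gripper":-1}]'
python3 - <<'E'
from station import state, snapshot
from h import *
s=state();print(s["ee_pos"],s["wrist_force"],s["ft_torque"],s["opening"])
d={n:snapshot(n) for n in("side","top")}
x,y,z=s["ee_pos"]; 
G=(0,160,0);B=(255,0,0)
overlay(d,"pics/lift.png",[(x,y,z-.062,.036,G),(x,y,z-.046,.036,G),(.483,-.1825,.017,.074,B)],[("top",397,263,50),("side",381,180,80)])
E
```

```text
t: 5.2
ee_pos: [0.4815, -0.1843, 0.2303]
ee_rot: [[1.0, -0.0, 0.004], [-0.0, -1.0, -0.002], [0.004, 0.002, -1.0]]
wrist_force: [0.1, -1.3, -5.9]
opening: 0.0335
[ 0.48145544 -0.18427915  0.23030465] [ 0.12854851 -1.28895458 -5.93740873] [ 0.09196462 -0.02936837  0.02739773] 0.03352029785356784
```

View pics/lift.png

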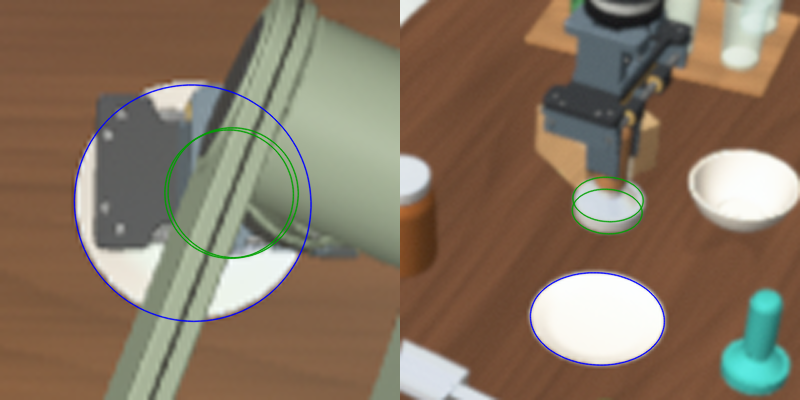

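```bash
python3 -m handwheel '[{"tx":0.4,"ty":-2,"tz":0,"wx":0,"wy":0,"wz":0,"gripper":-1},{"tx":0.4,"ty":-3.5,"tz":0,"wx":0,"wy":0,"wz":0,"gripper":-1},{"tx":0.4,"ty":-4.5,"tz":0,"wx":0,"wy":0,"wz":0,"gripper":-1},{"tx":0.4,"ty":-4.5,"tz":0,"wx":0,"wy":0,"wz":0,"gripper":-1},{"tx":0.4,"ty":-4.5,"tz":0,"wx":0,"wy":0,"wz":0,"gripper":-1},{"tx":0.4,"ty":-4.5,"tz":0,"wx":0,"wy":0,"wz":0,"gripper":-1},{"tx":0.4,"ty":-4.5,"tz":0,"wx":0,"wy":0,"wz":0,"gripper":-1},{"tx":0.4,"ty":-4.5,"tz":0,"wx":0,"wy":0,"wz":0,"gripper":-1},{"tx":0.4,"ty":-3.5,"tz":0,"wx":0,"wy":0,"wz":0,"gripper":-1},{"tx":0.4,"ty":-2.1,"tz":0,"wx":0,"wy":0,"wz":0,"gripper":-1}]'
python3 -m handwheel '[{"tx":0,"ty":0,"tz":0.5,"wx":0,"wy":0,"wz":0,"gripper":-1},{"tx":0,"ty":0,"tz":0.5,"wx":0,"wy":0,"wz":0,"gripper":-1},{"tx":0,"ty":0,"tz":0.5,"wx":0,"wy":0,"wz":0,"gripper":-1},{"tx":0,"ty":0,"tz":0,"wx":0,"wy":0,"wz":0,"gripper":-1},{"tx":0,"ty":0,"tz":0,"wx":0,"wy":0,"wz":0,"gripper":-1},{"tx":0,"ty":0,"tz":0,"wx":0,"wy":0,"wz":0,"gripper":-1},{"tx":0,"ty":0,"tz":0,"wx":0,"wy":0,"wz":0,"gripper":-1},{"tx":0,"ty":0,"tz":0,"wx":0,"wy":0,"wz":0,"gripper":-1},{"tx":0,"ty":0,"tz":0,"wx":0,"wy":0,"wz":0,"gripper":-1},{"tx":0,"ty":0,"tz":0,"wx":0,"wy":0,"wz":0,"gripper":-1}]'
python3 - <<'E'
from station import state, snapshot
from h import *
s=state();print(s["joint_pos"],s["ee_pos"],s["wrist_force"],s["ft_torque"],s["opening"])
d={n:snapshot(n) for n in("side","top")}
x,y,z=s["ee_pos"]; 
G=(0,160,0);B=(255,0,0)
overlay(d,"pics/over.png",[(x,y,z-.062,.036,G),(x,y,z-.046,.036,G),(.5207,.1975,.12,.073,B)],[("top",240,241,50),("side",296,275,60)])
E
```

```text
t: 6.3
ee_pos: [0.5195, 0.2, 0.2261]
ee_rot: [[1.0, 0.002, -0.003], [0.002, -1.0, -0.0], [-0.003, 0.0, -1.0]]
wrist_force: [-0.2, -0.7, -4.6]
opening: 0.033
t: 7.3
ee_pos: [0.5205, 0.1975, 0.213]
ee_rot: [[1.0, 0.0, 0.0], [0.0, -1.0, -0.0], [0.0, 0.0, -1.0]]
wrist_force: [0.5, -0.2, -5.3]
opening: 0.0335
[ 1.95933772e+01  1.66982702e+01  9.21387091e+01 -5.85130365e-03
  7.11567440e+01  1.09592737e+02] [0.52053372 0.19745831 0.21299263] [ 0.52581672 -0.15908248 -5.27901616] [-0.06658967  0.03168435 -0.00675416] 0.033495650760731965
```

View pics/over.png

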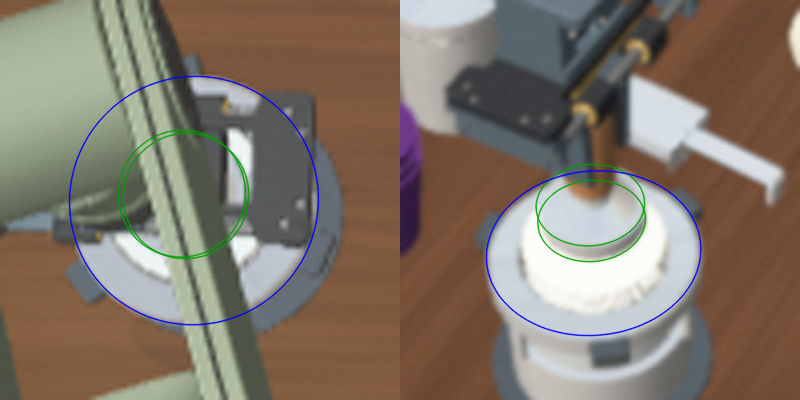

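```bash
python3 -m handwheel '[{"tx":0,"ty":0,"tz":0.4,"wx":0,"wy":0,"wz":0,"gripper":-1},{"tx":0,"ty":0,"tz":0.4,"wx":0,"wy":0,"wz":0,"gripper":-1},{"tx":0,"ty":0,"tz":0.4,"wx":0,"wy":0,"wz":0,"gripper":-1},{"tx":0,"ty":0,"tz":0.2,"wx":0,"wy":0,"wz":0,"gripper":-1},{"tx":0,"ty":0,"tz":0.2,"wx":0,"wy":0,"wz":0,"gripper":-1},{"tx":0,"ty":0,"tz":0.2,"wx":0,"wy":0,"wz":0,"gripper":-1},{"tx":0,"ty":0,"tz":0.2,"wx":0,"wy":0,"wz":0,"gripper":-1},{"tx":0,"ty":0,"tz":0.2,"wx":0,"wy":0,"wz":0,"gripper":-1},{"tx":0,"ty":0,"tz":0.2,"wx":0,"wy":0,"wz":0,"gripper":-1},{"tx":0,"ty":0,"tz":0,"wx":0,"wy":0,"wz":0,"gripper":-1}]' 60
python3 - <<'E'
from station import state, snapshot
from h import *
s=state();print(s["ee_pos"],s["wrist_force"],s["ft_torque"],s["opening"])
d={n:snapshot(n) for n in("side","top")}
x,y,z=s["ee_pos"]; 
G=(0,160,0);B=(255,0,0)
overlay(d,"pics/p1.png",[(x,y,z-.046,.036,G),(.5207,.1975,.12,.073,B)],[("side",296,275,40),("side",296,275,60)])
E
```

```text
t: 8.4
ee_pos: [0.5206, 0.1974, 0.1888]
ee_rot: [[1.0, 0.0, 0.0], [0.0, -1.0, -0.0], [0.0, 0.0, -1.0]]
wrist_force: [-0.3, -0.7, -2.1]
opening: 0.0333
[0.52059237 0.19742652 0.18878283] [-0.30599835 -0.67167882 -2.11669551] [-0.078793    0.17579566 -0.01857187] 0.03333493709987974
```

View pics/p1.png

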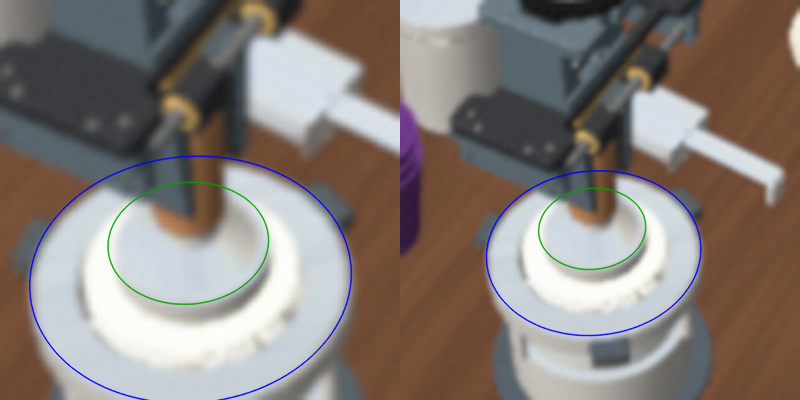

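```bash
python3 -m handwheel '[{"tx":0,"ty":0,"tz":0.2,"wx":0,"wy":0,"wz":0,"gripper":-1},{"tx":0,"ty":0,"tz":0.2,"wx":0,"wy":0,"wz":0,"gripper":-1},{"tx":0,"ty":0,"tz":0.2,"wx":0,"wy":0,"wz":0,"gripper":-1},{"tx":0,"ty":0,"tz":0.2,"wx":0,"wy":0,"wz":0,"gripper":-1},{"tx":0,"ty":0,"tz":0.2,"wx":0,"wy":0,"wz":0,"gripper":-1},{"tx":0,"ty":0,"tz":0.2,"wx":0,"wy":0,"wz":0,"gripper":-1},{"tx":0,"ty":0,"tz":0.2,"wx":0,"wy":0,"wz":0,"gripper":-1},{"tx":0,"ty":0,"tz":0.2,"wx":0,"wy":0,"wz":0,"gripper":-1},{"tx":0,"ty":0,"tz":0.2,"wx":0,"wy":0,"wz":0,"gripper":-1},{"tx":0,"ty":0,"tz":0,"wx":0,"wy":0,"wz":0,"gripper":-1}]' 60
python3 -c "
from station import state;s=state();print(s['ee_pos'],s['wrist_force'],s['ft_torque'])"
```

```text
t: 9.5
ee_pos: [0.5205, 0.1974, 0.1702]
ee_rot: [[1.0, 0.0, -0.0], [0.0, -1.0, -0.0], [-0.0, 0.0, -1.0]]
wrist_force: [-0.2, -0.1, -2.4]
opening: 0.0332
[0.5204951  0.19743613 0.17020459] [-0.16090625 -0.08908996 -2.40147552] [-0.08175148 -0.05456124  0.03425069]
```

```bash
python3 -m handwheel '[{"tx":0,"ty":0,"tz":0.1,"wx":0,"wy":0,"wz":0,"gripper":-1},{"tx":0,"ty":0,"tz":0.1,"wx":0,"wy":0,"wz":0,"gripper":-1},{"tx":0,"ty":0,"tz":0.1,"wx":0,"wy":0,"wz":0,"gripper":-1},{"tx":0,"ty":0,"tz":0.05,"wx":0,"wy":0,"wz":0,"gripper":-1},{"tx":0,"ty":0,"tz":0.05,"wx":0,"wy":0,"wz":0,"gripper":-1},{"tx":0,"ty":0,"tz":0.05,"wx":0,"wy":0,"wz":0,"gripper":-1},{"tx":0,"ty":0,"tz":0,"wx":0,"wy":0,"wz":0,"gripper":-1},{"tx":0,"ty":0,"tz":0,"wx":0,"wy":0,"wz":0,"gripper":-1},{"tx":0,"ty":0,"tz":0,"wx":0,"wy":0,"wz":0,"gripper":-1},{"tx":0,"ty":0,"tz":0,"wx":0,"wy":0,"wz":0,"gripper":-1}]'
python3 -m handwheel '[{"tx":0,"ty":0,"tz":0.02,"wx":0,"wy":0,"wz":0,"gripper":-1},{"tx":0,"ty":0,"tz":0.02,"wx":0,"wy":0,"wz":0,"gripper":-1},{"tx":0,"ty":0,"tz":0.02,"wx":0,"wy":0,"wz":0,"gripper":-1},{"tx":0,"ty":0,"tz":0.02,"wx":0,"wy":0,"wz":0,"gripper":-1},{"tx":0,"ty":0,"tz":0.02,"wx":0,"wy":0,"wz":0,"gripper":-1},{"tx":0,"ty":0,"tz":0,"wx":0,"wy":0,"wz":0,"gripper":-1},{"tx":0,"ty":0,"tz":0,"wx":0,"wy":0,"wz":0,"gripper":-1},{"tx":0,"ty":0,"tz":0,"wx":0,"wy":0,"wz":0,"gripper":-1},{"tx":0,"ty":0,"tz":0,"wx":0,"wy":0,"wz":0,"gripper":-1},{"tx":0,"ty":0,"tz":0,"wx":0,"wy":0,"wz":0,"gripper":-1}]'
python3 -c "
from station import state;s=state();print(s['ee_pos'],s['wrist_force'],s['ft_torque'])"
```

```text
t: 10.5
ee_pos: [0.5205, 0.1974, 0.1664]
ee_rot: [[1.0, -0.0, 0.0], [-0.0, -1.0, -0.0], [0.0, 0.0, -1.0]]
wrist_force: [0.2, -1.0, -1.3]
opening: 0.033
t: 11.5
ee_pos: [0.5205, 0.1974, 0.1654]
ee_rot: [[1.0, -0.0, 0.0], [-0.0, -1.0, -0.0], [0.0, 0.0, -1.0]]
wrist_force: [-0.3, -0.3, -1.5]
opening: 0.0331
[0.52054448 0.19742206 0.16542425] [-0.31696864 -0.31208389 -1.47376371] [-0.0843993  -0.05779933  0.01224291]
```

```bash
python3 -m handwheel '[{"tx":0,"ty":0,"tz":0.02,"wx":0,"wy":0,"wz":0,"gripper":-1},{"tx":0,"ty":0,"tz":0.02,"wx":0,"wy":0,"wz":0,"gripper":-1},{"tx":0,"ty":0,"tz":0.02,"wx":0,"wy":0,"wz":0,"gripper":-1},{"tx":0,"ty":0,"tz":0.02,"wx":0,"wy":0,"wz":0,"gripper":-1},{"tx":0,"ty":0,"tz":0.02,"wx":0,"wy":0,"wz":0,"gripper":-1},{"tx":0,"ty":0,"tz":0.02,"wx":0,"wy":0,"wz":0,"gripper":-1},{"tx":0,"ty":0,"tz":0.02,"wx":0,"wy":0,"wz":0,"gripper":-1},{"tx":0,"ty":0,"tz":0,"wx":0,"wy":0,"wz":0,"gripper":-1},{"tx":0,"ty":0,"tz":0,"wx":0,"wy":0,"wz":0,"gripper":-1},{"tx":0,"ty":0,"tz":0,"wx":0,"wy":0,"wz":0,"gripper":-1}]'
```

```text
t: 12.5
ee_pos: [0.5206, 0.1975, 0.164]
ee_rot: [[1.0, 0.0, 0.0], [0.0, -1.0, -0.0], [0.0, 0.0, -1.0]]
wrist_force: [0.6, -1.0, -0.2]
opening: 0.0335
```

```bash
python3 -m handwheel '[{"tx":0,"ty":0,"tz":0.02,"wx":0,"wy":0,"wz":0,"gripper":-1},{"tx":0,"ty":0,"tz":0.02,"wx":0,"wy":0,"wz":0,"gripper":-1},{"tx":0,"ty":0,"tz":0.02,"wx":0,"wy":0,"wz":0,"gripper":-1},{"tx":0,"ty":0,"tz":0.02,"wx":0,"wy":0,"wz":0,"gripper":-1},{"tx":0,"ty":0,"tz":0.02,"wx":0,"wy":0,"wz":0,"gripper":-1},{"tx":0,"ty":0,"tz":0.02,"wx":0,"wy":0,"wz":0,"gripper":-1},{"tx":0,"ty":0,"tz":0.02,"wx":0,"wy":0,"wz":0,"gripper":-1},{"tx":0,"ty":0,"tz":0,"wx":0,"wy":0,"wz":0,"gripper":-1},{"tx":0,"ty":0,"tz":0,"wx":0,"wy":0,"wz":0,"gripper":-1},{"tx":0,"ty":0,"tz":0,"wx":0,"wy":0,"wz":0,"gripper":-1}]'; python3 -c "
from station import state;s=state();print(s['ee_pos'],s['wrist_force'],s['ft_torque'])"
```

```text
t: 13.5
ee_pos: [0.5205, 0.1974, 0.1626]
ee_rot: [[1.0, -0.0, 0.0], [-0.0, -1.0, -0.0], [0.0, 0.0, -1.0]]
wrist_force: [-0.2, -0.7, -0.2]
opening: 0.0334
[0.52053515 0.1974423  0.16261772] [-0.21886651 -0.68749234 -0.23247509] [-0.00691926 -0.0563492   0.00957884]
```

```bash
python3 -m handwheel '[{"tx":0,"ty":0,"tz":0.02,"wx":0,"wy":0,"wz":0,"gripper":-1},{"tx":0,"ty":0,"tz":0.02,"wx":0,"wy":0,"wz":0,"gripper":-1},{"tx":0,"ty":0,"tz":0.02,"wx":0,"wy":0,"wz":0,"gripper":-1},{"tx":0,"ty":0,"tz":0.02,"wx":0,"wy":0,"wz":0,"gripper":-1},{"tx":0,"ty":0,"tz":0.02,"wx":0,"wy":0,"wz":0,"gripper":-1},{"tx":0,"ty":0,"tz":0.02,"wx":0,"wy":0,"wz":0,"gripper":-1},{"tx":0,"ty":0,"tz":0.02,"wx":0,"wy":0,"wz":0,"gripper":-1},{"tx":0,"ty":0,"tz":0,"wx":0,"wy":0,"wz":0,"gripper":-1},{"tx":0,"ty":0,"tz":0,"wx":0,"wy":0,"wz":0,"gripper":-1},{"tx":0,"ty":0,"tz":0,"wx":0,"wy":0,"wz":0,"gripper":-1}]'
```

```text
t: 14.5
ee_pos: [0.5205, 0.1974, 0.1612]
ee_rot: [[1.0, -0.0, 0.0], [-0.0, -1.0, -0.0], [0.0, 0.0, -1.0]]
wrist_force: [0.3, -0.8, -0.9]
opening: 0.0335
```

```bash
python3 -m handwheel '[{"tx":0,"ty":0,"tz":0.02,"wx":0,"wy":0,"wz":0,"gripper":-1},{"tx":0,"ty":0,"tz":0.02,"wx":0,"wy":0,"wz":0,"gripper":-1},{"tx":0,"ty":0,"tz":0.02,"wx":0,"wy":0,"wz":0,"gripper":-1},{"tx":0,"ty":0,"tz":0.02,"wx":0,"wy":0,"wz":0,"gripper":-1},{"tx":0,"ty":0,"tz":0.02,"wx":0,"wy":0,"wz":0,"gripper":-1},{"tx":0,"ty":0,"tz":0.02,"wx":0,"wy":0,"wz":0,"gripper":-1},{"tx":0,"ty":0,"tz":0.02,"wx":0,"wy":0,"wz":0,"gripper":-1},{"tx":0,"ty":0,"tz":0,"wx":0,"wy":0,"wz":0,"gripper":-1},{"tx":0,"ty":0,"tz":0,"wx":0,"wy":0,"wz":0,"gripper":-1},{"tx":0,"ty":0,"tz":0,"wx":0,"wy":0,"wz":0,"gripper":-1}]'
```

```text
t: 15.5
ee_pos: [0.5206, 0.1974, 0.1598]
ee_rot: [[1.0, -0.0, 0.0], [-0.0, -1.0, -0.0], [0.0, 0.0, -1.0]]
wrist_force: [0.4, 0.4, -0.4]
opening: 0.0332
```

```bash
python3 -m handwheel '[{"tx":0,"ty":0,"tz":0.02,"wx":0,"wy":0,"wz":0,"gripper":-1},{"tx":0,"ty":0,"tz":0.02,"wx":0,"wy":0,"wz":0,"gripper":-1},{"tx":0,"ty":0,"tz":0.02,"wx":0,"wy":0,"wz":0,"gripper":-1},{"tx":0,"ty":0,"tz":0.02,"wx":0,"wy":0,"wz":0,"gripper":-1},{"tx":0,"ty":0,"tz":0.02,"wx":0,"wy":0,"wz":0,"gripper":-1},{"tx":0,"ty":0,"tz":0.02,"wx":0,"wy":0,"wz":0,"gripper":-1},{"tx":0,"ty":0,"tz":0.02,"wx":0,"wy":0,"wz":0,"gripper":-1},{"tx":0,"ty":0,"tz":0,"wx":0,"wy":0,"wz":0,"gripper":-1},{"tx":0,"ty":0,"tz":0,"wx":0,"wy":0,"wz":0,"gripper":-1},{"tx":0,"ty":0,"tz":0,"wx":0,"wy":0,"wz":0,"gripper":-1}]'
```

```text
t: 16.5
ee_pos: [0.5205, 0.1974, 0.1584]
ee_rot: [[1.0, 0.0, 0.0], [0.0, -1.0, -0.0], [0.0, 0.0, -1.0]]
wrist_force: [0.3, 0.2, -0.4]
opening: 0.0333
```

```bash
python3 -m handwheel '[{"tx":0,"ty":0,"tz":0.02,"wx":0,"wy":0,"wz":0,"gripper":-1},{"tx":0,"ty":0,"tz":0.02,"wx":0,"wy":0,"wz":0,"gripper":-1},{"tx":0,"ty":0,"tz":0.02,"wx":0,"wy":0,"wz":0,"gripper":-1},{"tx":0,"ty":0,"tz":0.02,"wx":0,"wy":0,"wz":0,"gripper":-1},{"tx":0,"ty":0,"tz":0.02,"wx":0,"wy":0,"wz":0,"gripper":-1},{"tx":0,"ty":0,"tz":0.02,"wx":0,"wy":0,"wz":0,"gripper":-1},{"tx":0,"ty":0,"tz":0.02,"wx":0,"wy":0,"wz":0,"gripper":-1},{"tx":0,"ty":0,"tz":0,"wx":0,"wy":0,"wz":0,"gripper":-1},{"tx":0,"ty":0,"tz":0,"wx":0,"wy":0,"wz":0,"gripper":-1},{"tx":0,"ty":0,"tz":0,"wx":0,"wy":0,"wz":0,"gripper":-1}]'
```

```text
t: 17.5
ee_pos: [0.5205, 0.1974, 0.157]
ee_rot: [[1.0, -0.0, 0.0], [-0.0, -1.0, -0.0], [0.0, 0.0, -1.0]]
wrist_force: [-0.2, 0.3, 0.4]
opening: 0.0333
```

```bash
python3 -m handwheel '[{"tx":0,"ty":0,"tz":0.02,"wx":0,"wy":0,"wz":0,"gripper":-1},{"tx":0,"ty":0,"tz":0.02,"wx":0,"wy":0,"wz":0,"gripper":-1},{"tx":0,"ty":0,"tz":0.02,"wx":0,"wy":0,"wz":0,"gripper":-1},{"tx":0,"ty":0,"tz":0.02,"wx":0,"wy":0,"wz":0,"gripper":-1},{"tx":0,"ty":0,"tz":0.02,"wx":0,"wy":0,"wz":0,"gripper":-1},{"tx":0,"ty":0,"tz":0.02,"wx":0,"wy":0,"wz":0,"gripper":-1},{"tx":0,"ty":0,"tz":0.02,"wx":0,"wy":0,"wz":0,"gripper":-1},{"tx":0,"ty":0,"tz":0,"wx":0,"wy":0,"wz":0,"gripper":-1},{"tx":0,"ty":0,"tz":0,"wx":0,"wy":0,"wz":0,"gripper":-1},{"tx":0,"ty":0,"tz":0,"wx":0,"wy":0,"wz":0,"gripper":-1}]'
```

```text
t: 18.5
ee_pos: [0.5205, 0.1974, 0.1556]
ee_rot: [[1.0, -0.0, 0.0], [-0.0, -1.0, -0.0], [0.0, 0.0, -1.0]]
wrist_force: [0.5, 0.0, -0.9]
opening: 0.0331
```

```bash
python3 -m handwheel '[{"tx":0,"ty":0,"tz":0.02,"wx":0,"wy":0,"wz":0,"gripper":-1},{"tx":0,"ty":0,"tz":0.02,"wx":0,"wy":0,"wz":0,"gripper":-1},{"tx":0,"ty":0,"tz":0.02,"wx":0,"wy":0,"wz":0,"gripper":-1},{"tx":0,"ty":0,"tz":0.02,"wx":0,"wy":0,"wz":0,"gripper":-1},{"tx":0,"ty":0,"tz":0.02,"wx":0,"wy":0,"wz":0,"gripper":-1},{"tx":0,"ty":0,"tz":0.02,"wx":0,"wy":0,"wz":0,"gripper":-1},{"tx":0,"ty":0,"tz":0.02,"wx":0,"wy":0,"wz":0,"gripper":-1},{"tx":0,"ty":0,"tz":0,"wx":0,"wy":0,"wz":0,"gripper":-1},{"tx":0,"ty":0,"tz":0,"wx":0,"wy":0,"wz":0,"gripper":-1},{"tx":0,"ty":0,"tz":0,"wx":0,"wy":0,"wz":0,"gripper":-1}]'
```

```text
t: 19.5
ee_pos: [0.5205, 0.1975, 0.1542]
ee_rot: [[1.0, -0.0, 0.0], [-0.0, -1.0, -0.0], [0.0, 0.0, -1.0]]
wrist_force: [0.4, -0.2, 0.9]
opening: 0.0334
```

```bash
python3 -m handwheel '[{"tx":0,"ty":0,"tz":0.02,"wx":0,"wy":0,"wz":0,"gripper":-1},{"tx":0,"ty":0,"tz":0.02,"wx":0,"wy":0,"wz":0,"gripper":-1},{"tx":0,"ty":0,"tz":0.02,"wx":0,"wy":0,"wz":0,"gripper":-1},{"tx":0,"ty":0,"tz":0.02,"wx":0,"wy":0,"wz":0,"gripper":-1},{"tx":0,"ty":0,"tz":0.02,"wx":0,"wy":0,"wz":0,"gripper":-1},{"tx":0,"ty":0,"tz":0.02,"wx":0,"wy":0,"wz":0,"gripper":-1},{"tx":0,"ty":0,"tz":0.02,"wx":0,"wy":0,"wz":0,"gripper":-1},{"tx":0,"ty":0,"tz":0,"wx":0,"wy":0,"wz":0,"gripper":-1},{"tx":0,"ty":0,"tz":0,"wx":0,"wy":0,"wz":0,"gripper":-1},{"tx":0,"ty":0,"tz":0,"wx":0,"wy":0,"wz":0,"gripper":-1}]'
python3 - <<'E'
from station import state, snapshot
from h import *
s=state();print(s["ee_pos"],s["wrist_force"],s["ft_torque"],s["opening"])
d={n:snapshot(n) for n in("side",)}
x,y,z=s["ee_pos"]; 
G=(0,160,0);B=(255,0,0)
overlay(d,"pics/p2.png",[(x,y,z-.046,.036,G),(.5207,.1975,.12,.073,B)],[("side",296,275,40),("side",296,275,60)])
E
```

```text
t: 20.5
ee_pos: [0.5205, 0.1974, 0.1529]
ee_rot: [[1.0, -0.0, 0.0], [-0.0, -1.0, -0.0], [0.0, 0.0, -1.0]]
wrist_force: [0.6, -0.6, 0.2]
opening: 0.0335
[0.52052852 0.1974223  0.15285181] [ 0.56863088 -0.56515102  0.20055486] [ 0.00603896 -0.05706081  0.01186751] 0.03353745853778039
```

View pics/p2.png

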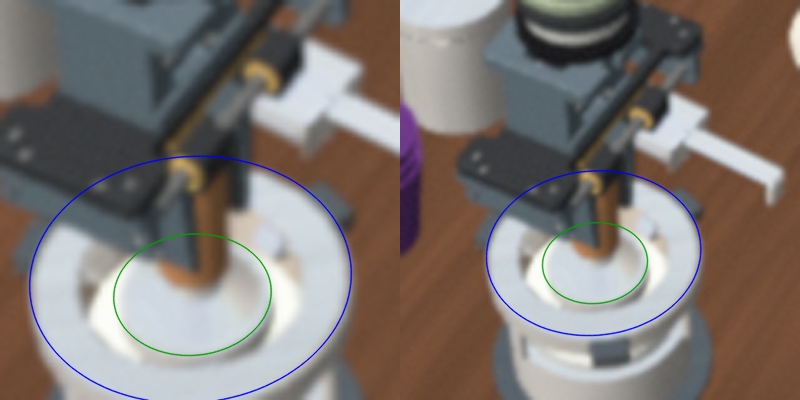

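The picture shows the disc well inside the bore, at about (192,300), with the white stack level below it. It also stays centred in the 36 mm outline. I'll continue.

```bash
python3 -m handwheel '[{"tx":0,"ty":0,"tz":0.02,"wx":0,"wy":0,"wz":0,"gripper":-1},{"tx":0,"ty":0,"tz":0.02,"wx":0,"wy":0,"wz":0,"gripper":-1},{"tx":0,"ty":0,"tz":0.02,"wx":0,"wy":0,"wz":0,"gripper":-1},{"tx":0,"ty":0,"tz":0.02,"wx":0,"wy":0,"wz":0,"gripper":-1},{"tx":0,"ty":0,"tz":0.02,"wx":0,"wy":0,"wz":0,"gripper":-1},{"tx":0,"ty":0,"tz":0.02,"wx":0,"wy":0,"wz":0,"gripper":-1},{"tx":0,"ty":0,"tz":0.02,"wx":0,"wy":0,"wz":0,"gripper":-1},{"tx":0,"ty":0,"tz":0,"wx":0,"wy":0,"wz":0,"gripper":-1},{"tx":0,"ty":0,"tz":0,"wx":0,"wy":0,"wz":0,"gripper":-1},{"tx":0,"ty":0,"tz":0,"wx":0,"wy":0,"wz":0,"gripper":-1}]'
```

```text
t: 21.55
ee_pos: [0.5205, 0.1974, 0.1514]
ee_rot: [[1.0, -0.0, 0.0], [-0.0, -1.0, -0.0], [0.0, 0.0, -1.0]]
wrist_force: [0.5, -0.3, 0.0]
opening: 0.0329
```

```bash
python3 -m handwheel '[{"tx":0,"ty":0,"tz":0.02,"wx":0,"wy":0,"wz":0,"gripper":-1},{"tx":0,"ty":0,"tz":0.02,"wx":0,"wy":0,"wz":0,"gripper":-1},{"tx":0,"ty":0,"tz":0.02,"wx":0,"wy":0,"wz":0,"gripper":-1},{"tx":0,"ty":0,"tz":0.02,"wx":0,"wy":0,"wz":0,"gripper":-1},{"tx":0,"ty":0,"tz":0.02,"wx":0,"wy":0,"wz":0,"gripper":-1},{"tx":0,"ty":0,"tz":0.02,"wx":0,"wy":0,"wz":0,"gripper":-1},{"tx":0,"ty":0,"tz":0.02,"wx":0,"wy":0,"wz":0,"gripper":-1},{"tx":0,"ty":0,"tz":0,"wx":0,"wy":0,"wz":0,"gripper":-1},{"tx":0,"ty":0,"tz":0,"wx":0,"wy":0,"wz":0,"gripper":-1},{"tx":0,"ty":0,"tz":0,"wx":0,"wy":0,"wz":0,"gripper":-1}]'
```

```text
t: 22.55
ee_pos: [0.5206, 0.1974, 0.1501]
ee_rot: [[1.0, -0.0, 0.0], [-0.0, -1.0, -0.0], [0.0, 0.0, -1.0]]
wrist_force: [-0.0, -0.1, 1.2]
opening: 0.033
```

```bash
python3 -m handwheel '[{"tx":0,"ty":0,"tz":0.02,"wx":0,"wy":0,"wz":0,"gripper":-1},{"tx":0,"ty":0,"tz":0.02,"wx":0,"wy":0,"wz":0,"gripper":-1},{"tx":0,"ty":0,"tz":0.02,"wx":0,"wy":0,"wz":0,"gripper":-1},{"tx":0,"ty":0,"tz":0.02,"wx":0,"wy":0,"wz":0,"gripper":-1},{"tx":0,"ty":0,"tz":0.02,"wx":0,"wy":0,"wz":0,"gripper":-1},{"tx":0,"ty":0,"tz":0.02,"wx":0,"wy":0,"wz":0,"gripper":-1},{"tx":0,"ty":0,"tz":0.02,"wx":0,"wy":0,"wz":0,"gripper":-1},{"tx":0,"ty":0,"tz":0,"wx":0,"wy":0,"wz":0,"gripper":-1},{"tx":0,"ty":0,"tz":0,"wx":0,"wy":0,"wz":0,"gripper":-1},{"tx":0,"ty":0,"tz":0,"wx":0,"wy":0,"wz":0,"gripper":-1}]'
```

```text
t: 23.55
ee_pos: [0.5205, 0.1974, 0.1487]
ee_rot: [[1.0, -0.0, 0.0], [-0.0, -1.0, -0.0], [0.0, 0.0, -1.0]]
wrist_force: [-0.3, -0.2, 0.4]
opening: 0.0333
```

```bash
python3 -m handwheel '[{"tx":0,"ty":0,"tz":0.02,"wx":0,"wy":0,"wz":0,"gripper":-1},{"tx":0,"ty":0,"tz":0.02,"wx":0,"wy":0,"wz":0,"gripper":-1},{"tx":0,"ty":0,"tz":0.02,"wx":0,"wy":0,"wz":0,"gripper":-1},{"tx":0,"ty":0,"tz":0.02,"wx":0,"wy":0,"wz":0,"gripper":-1},{"tx":0,"ty":0,"tz":0.02,"wx":0,"wy":0,"wz":0,"gripper":-1},{"tx":0,"ty":0,"tz":0.02,"wx":0,"wy":0,"wz":0,"gripper":-1},{"tx":0,"ty":0,"tz":0.02,"wx":0,"wy":0,"wz":0,"gripper":-1},{"tx":0,"ty":0,"tz":0,"wx":0,"wy":0,"wz":0,"gripper":-1},{"tx":0,"ty":0,"tz":0,"wx":0,"wy":0,"wz":0,"gripper":-1},{"tx":0,"ty":0,"tz":0,"wx":0,"wy":0,"wz":0,"gripper":-1}]'
```

```text
t: 24.55
ee_pos: [0.5205, 0.1974, 0.1472]
ee_rot: [[1.0, -0.0, 0.0], [-0.0, -1.0, -0.0], [0.0, 0.0, -1.0]]
wrist_force: [0.8, -0.5, 0.4]
opening: 0.0333
```

```bash
python3 -m handwheel '[{"tx":0,"ty":0,"tz":0.02,"wx":0,"wy":0,"wz":0,"gripper":-1},{"tx":0,"ty":0,"tz":0.02,"wx":0,"wy":0,"wz":0,"gripper":-1},{"tx":0,"ty":0,"tz":0.02,"wx":0,"wy":0,"wz":0,"gripper":-1},{"tx":0,"ty":0,"tz":0.02,"wx":0,"wy":0,"wz":0,"gripper":-1},{"tx":0,"ty":0,"tz":0.02,"wx":0,"wy":0,"wz":0,"gripper":-1},{"tx":0,"ty":0,"tz":0.02,"wx":0,"wy":0,"wz":0,"gripper":-1},{"tx":0,"ty":0,"tz":0,"wx":0,"wy":0,"wz":0,"gripper":-1},{"tx":0,"ty":0,"tz":0,"wx":0,"wy":0,"wz":0,"gripper":-1},{"tx":0,"ty":0,"tz":0,"wx":0,"wy":0,"wz":0,"gripper":-1},{"tx":0,"ty":0,"tz":0,"wx":0,"wy":0,"wz":0,"gripper":-1}]'
```

```text
t: 25.55
ee_pos: [0.5206, 0.1975, 0.1466]
ee_rot: [[1.0, -0.0, 0.001], [-0.0, -1.0, 0.0], [0.001, -0.0, -1.0]]
wrist_force: [-0.8, -0.6, 4.9]
opening: 0.0331
```

```bash
python3 -m handwheel '[{"tx":0,"ty":0,"tz":0.02,"wx":0,"wy":0,"wz":0,"gripper":-1},{"tx":0,"ty":0,"tz":0.02,"wx":0,"wy":0,"wz":0,"gripper":-1},{"tx":0,"ty":0,"tz":0.02,"wx":0,"wy":0,"wz":0,"gripper":-1},{"tx":0,"ty":0,"tz":0,"wx":0,"wy":0,"wz":0,"gripper":-1},{"tx":0,"ty":0,"tz":0,"wx":0,"wy":0,"wz":0,"gripper":-1},{"tx":0,"ty":0,"tz":0,"wx":0,"wy":0,"wz":0,"gripper":-1},{"tx":0,"ty":0,"tz":0,"wx":0,"wy":0,"wz":0,"gripper":-1},{"tx":0,"ty":0,"tz":0,"wx":0,"wy":0,"wz":0,"gripper":-1},{"tx":0,"ty":0,"tz":0,"wx":0,"wy":0,"wz":0,"gripper":-1},{"tx":0,"ty":0,"tz":0,"wx":0,"wy":0,"wz":0,"gripper":-1}]'; python3 -c "
from station import state;s=state();print(s['ee_pos'],s['wrist_force'],s['ft_torque'])"
```

```text
t: 26.55
ee_pos: [0.5207, 0.1975, 0.1466]
ee_rot: [[1.0, 0.0, 0.001], [0.0, -1.0, 0.0], [0.001, -0.0, -1.0]]
wrist_force: [-1.2, -0.7, 7.9]
opening: 0.0331
[0.52067947 0.19747546 0.14664251] [-1.23605847 -0.69379023  7.87955542] [-0.20353469  0.38907004  0.0401694 ]
```

```bash
python3 -m handwheel '[{"tx":0,"ty":0,"tz":0.02,"wx":0,"wy":0,"wz":0,"gripper":-1},{"tx":0,"ty":0,"tz":0.02,"wx":0,"wy":0,"wz":0,"gripper":-1},{"tx":0,"ty":0,"tz":0.02,"wx":0,"wy":0,"wz":0,"gripper":-1},{"tx":0,"ty":0,"tz":0.02,"wx":0,"wy":0,"wz":0,"gripper":-1},{"tx":0,"ty":0,"tz":0.02,"wx":0,"wy":0,"wz":0,"gripper":-1},{"tx":0,"ty":0,"tz":0.02,"wx":0,"wy":0,"wz":0,"gripper":-1},{"tx":0,"ty":0,"tz":0,"wx":0,"wy":0,"wz":0,"gripper":-1},{"tx":0,"ty":0,"tz":0,"wx":0,"wy":0,"wz":0,"gripper":-1},{"tx":0,"ty":0,"tz":0,"wx":0,"wy":0,"wz":0,"gripper":-1},{"tx":0,"ty":0,"tz":0,"wx":0,"wy":0,"wz":0,"gripper":-1}]'; python3 -c "
from station import state;s=state();print(s['ee_pos'],s['wrist_force'],s['ft_torque'])"
```

```text
t: 27.55
ee_pos: [0.5208, 0.1975, 0.1466]
ee_rot: [[1.0, 0.0, 0.002], [0.0, -1.0, 0.0], [0.002, -0.0, -1.0]]
wrist_force: [-2.5, -1.8, 14.3]
opening: 0.0333
[0.52076616 0.19748174 0.14657841] [-2.52491147 -1.80728642 14.25706635] [-0.40145751  0.76166465  0.01206946]
```

Firm bottoming: the wrist reads +14.3 N against −5.3 N hanging free, so about 19.5 N on the stack, with no further travel. I'll nudge a touch more, hold, then ease off straight up.

```bash
python3 -m handwheel '[{"tx":0,"ty":0,"tz":0.02,"wx":0,"wy":0,"wz":0,"gripper":-1},{"tx":0,"ty":0,"tz":0,"wx":0,"wy":0,"wz":0,"gripper":-1},{"tx":0,"ty":0,"tz":0,"wx":0,"wy":0,"wz":0,"gripper":-1},{"tx":0,"ty":0,"tz":0,"wx":0,"wy":0,"wz":0,"gripper":-1},{"tx":0,"ty":0,"tz":-0.1,"wx":0,"wy":0,"wz":0,"gripper":-1},{"tx":0,"ty":0,"tz":-0.2,"wx":0,"wy":0,"wz":0,"gripper":-1},{"tx":0,"ty":0,"tz":-0.3,"wx":0,"wy":0,"wz":0,"gripper":-1},{"tx":0,"ty":0,"tz":-0.4,"wx":0,"wy":0,"wz":0,"gripper":-1},{"tx":0,"ty":0,"tz":-0.4,"wx":0,"wy":0,"wz":0,"gripper":-1},{"tx":0,"ty":0,"tz":-0.4,"wx":0,"wy":0,"wz":0,"gripper":-1}]'
python3 -m handwheel '[{"tx":0,"ty":0,"tz":-0.4,"wx":0,"wy":0,"wz":0,"gripper":-1},{"tx":0,"ty":0,"tz":-0.4,"wx":0,"wy":0,"wz":0,"gripper":-1},{"tx":0,"ty":0,"tz":-0.5,"wx":0,"wy":0,"wz":0,"gripper":-1},{"tx":0,"ty":0,"tz":-0.6,"wx":0,"wy":0,"wz":0,"gripper":-1},{"tx":0,"ty":0,"tz":-0.8,"wx":0,"wy":0,"wz":0,"gripper":-1},{"tx":0,"ty":0,"tz":-0.8,"wx":0,"wy":0,"wz":0,"gripper":-1},{"tx":0,"ty":0,"tz":-0.8,"wx":0,"wy":0,"wz":0,"gripper":-1},{"tx":0,"ty":0,"tz":-0.8,"wx":0,"wy":0,"wz":0,"gripper":-1},{"tx":0,"ty":0,"tz":-0.8,"wx":0,"wy":0,"wz":0,"gripper":-1},{"tx":0,"ty":0,"tz":-0.6,"wx":0,"wy":0,"wz":0,"gripper":-1}]'
python3 - <<'E'
from station import state, snapshot
from h import *
s=state();print(s["ee_pos"],s["wrist_force"],s["ft_torque"],s["opening"])
d={n:snapshot(n) for n in("side",)}
x,y,z=s["ee_pos"]; 
G=(0,160,0);B=(255,0,0)
overlay(d,"pics/p3.png",[(x,y,z-.046,.036,G),(.5207,.1975,.12,.073,B)],[("side",296,290,40),("side",296,275,60)])
E
```

```text
t: 28.55
ee_pos: [0.5205, 0.1974, 0.1621]
ee_rot: [[1.0, -0.0, -0.0], [-0.0, -1.0, -0.0], [-0.0, 0.0, -1.0]]
wrist_force: [1.7, -0.7, -0.9]
opening: 0.0332
t: 29.55
ee_pos: [0.5207, 0.1975, 0.228]
ee_rot: [[1.0, -0.0, 0.001], [-0.0, -1.0, 0.0], [0.001, -0.0, -1.0]]
wrist_force: [-0.7, -0.4, -5.2]
opening: 0.0337
[0.5207131  0.19749418 0.22799071] [-0.65491885 -0.44301256 -5.19300233] [0.07639462 0.01488387 0.03147713] 0.03366685198323371
```

View pics/p3.png

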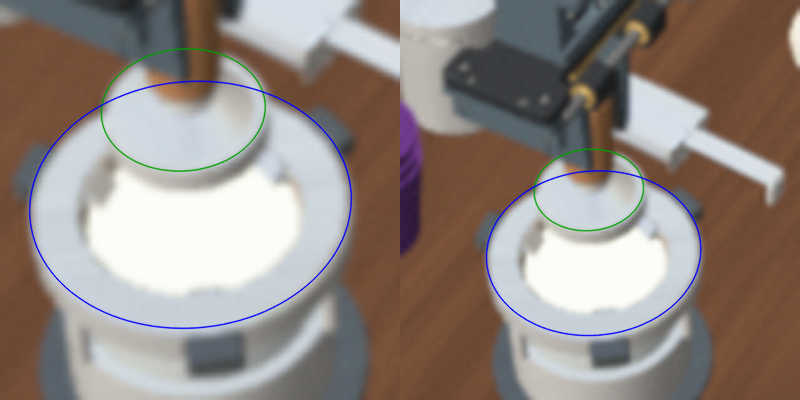

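The stack stays caught below the mouth, with catches visible over it at (95,185), (270,165) and (210,293) in the left crop. Now back to the saucer.

```bash
python3 -m handwheel '[{"tx":-0.39,"ty":2,"tz":0,"wx":0,"wy":0,"wz":0,"gripper":-1},{"tx":-0.39,"ty":3.5,"tz":0,"wx":0,"wy":0,"wz":0,"gripper":-1},{"tx":-0.39,"ty":4.5,"tz":0,"wx":0,"wy":0,"wz":0,"gripper":-1},{"tx":-0.39,"ty":4.5,"tz":0,"wx":0,"wy":0,"wz":0,"gripper":-1},{"tx":-0.39,"ty":4.5,"tz":0,"wx":0,"wy":0,"wz":0,"gripper":-1},{"tx":-0.39,"ty":4.5,"tz":0,"wx":0,"wy":0,"wz":0,"gripper":-1},{"tx":-0.39,"ty":4.5,"tz":0,"wx":0,"wy":0,"wz":0,"gripper":-1},{"tx":-0.39,"ty":4.5,"tz":0,"wx":0,"wy":0,"wz":0,"gripper":-1},{"tx":-0.39,"ty":3.5,"tz":0,"wx":0,"wy":0,"wz":0,"gripper":-1},{"tx":-0.39,"ty":2.1,"tz":0,"wx":0,"wy":0,"wz":0,"gripper":-1}]'
python3 -m handwheel '[{"tx":0,"ty":0,"tz":0,"wx":0,"wy":0,"wz":0,"gripper":-1},{"tx":0,"ty":0,"tz":1,"wx":0,"wy":0,"wz":0,"gripper":-1},{"tx":0,"ty":0,"tz":1.5,"wx":0,"wy":0,"wz":0,"gripper":-1},{"tx":0,"ty":0,"tz":2,"wx":0,"wy":0,"wz":0,"gripper":-1},{"tx":0,"ty":0,"tz":2,"wx":0,"wy":0,"wz":0,"gripper":-1},{"tx":0,"ty":0,"tz":2,"wx":0,"wy":0,"wz":0,"gripper":-1},{"tx":0,"ty":0,"tz":1.5,"wx":0,"wy":0,"wz":0,"gripper":-1},{"tx":0,"ty":0,"tz":1,"wx":0,"wy":0,"wz":0,"gripper":-1},{"tx":0,"ty":0,"tz":0.5,"wx":0,"wy":0,"wz":0,"gripper":-1},{"tx":0,"ty":0,"tz":0,"wx":0,"wy":0,"wz":0,"gripper":-1}]'
python3 - <<'E'
from station import state, snapshot
from h import *
s=state();print(s["ee_pos"],s["wrist_force"],s["ft_torque"],s["opening"])
d={n:snapshot(n) for n in("side","top")}
x,y,z=s["ee_pos"]; 
G=(0,160,0);B=(255,0,0)
overlay(d,"pics/ret.png",[(x,y,z-.062,.036,G),(x,y,z-.046,.036,G),(.483,-.1825,.017,.074,B)],[("top",397,263,50),("side",381,210,50)])
overlay(d,"pics/disp2.png",[(.5207,.1975,.12,.073,B),(.5207,.1975,.106,.048,G)],[("top",240,241,40),("side",296,300,40)])
E
```

```text
t: 30.6
ee_pos: [0.4811, -0.1864, 0.227]
ee_rot: [[1.0, -0.002, 0.0], [-0.002, -1.0, -0.001], [0.0, 0.001, -1.0]]
wrist_force: [1.2, 0.8, -6.2]
opening: 0.0332
t: 31.6
ee_pos: [0.4814, -0.183, 0.1115]
ee_rot: [[1.0, 0.001, -0.001], [0.001, -1.0, 0.0], [-0.001, -0.0, -1.0]]
wrist_force: [0.0, 0.3, -5.6]
opening: 0.0333
[ 0.48139185 -0.18298299  0.11153302] [ 0.0166544   0.29692544 -5.57827739] [ 0.02731659  0.00590649 -0.03237813] 0.03325554573432436
```

View pics/ret.png

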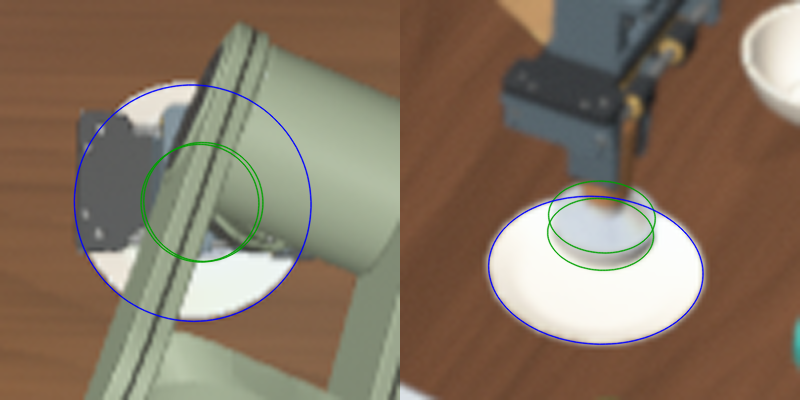

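View pics/disp2.png

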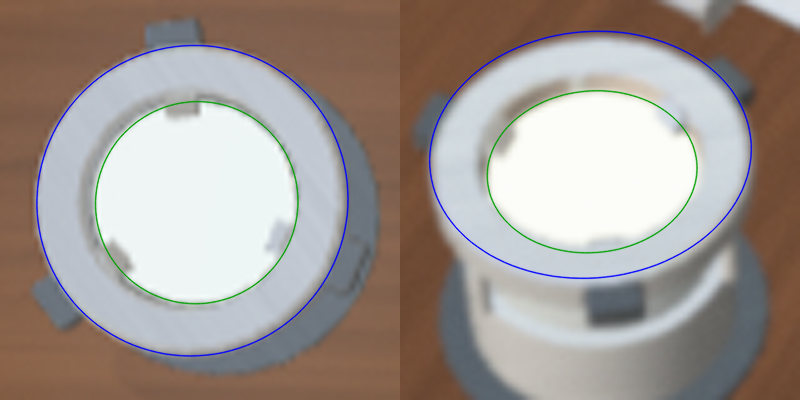

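Both views show the stack top on the outline 14 mm below the mouth, with all three catches over it: top view at (183,107), (118,257) and (279,237). The tamper hangs over the saucer's middle. I'll lower it.

```bash
python3 -m handwheel '[{"tx":0.05,"ty":0,"tz":0.8,"wx":0,"wy":0,"wz":0,"gripper":-1},{"tx":0,"ty":0,"tz":0.8,"wx":0,"wy":0,"wz":0,"gripper":-1},{"tx":0,"ty":0,"tz":0.8,"wx":0,"wy":0,"wz":0,"gripper":-1},{"tx":0,"ty":0,"tz":0.6,"wx":0,"wy":0,"wz":0,"gripper":-1},{"tx":0,"ty":0,"tz":0.4,"wx":0,"wy":0,"wz":0,"gripper":-1},{"tx":0,"ty":0,"tz":0.3,"wx":0,"wy":0,"wz":0,"gripper":-1},{"tx":0,"ty":0,"tz":0.2,"wx":0,"wy":0,"wz":0,"gripper":-1},{"tx":0,"ty":0,"tz":0.1,"wx":0,"wy":0,"wz":0,"gripper":-1},{"tx":0,"ty":0,"tz":0.05,"wx":0,"wy":0,"wz":0,"gripper":-1},{"tx":0,"ty":0,"tz":0,"wx":0,"wy":0,"wz":0,"gripper":-1}]'
python3 -m handwheel '[{"tx":0,"ty":0,"tz":0.03,"wx":0,"wy":0,"wz":0,"gripper":-1},{"tx":0,"ty":0,"tz":0.03,"wx":0,"wy":0,"wz":0,"gripper":-1},{"tx":0,"ty":0,"tz":0.03,"wx":0,"wy":0,"wz":0,"gripper":-1},{"tx":0,"ty":0,"tz":0.03,"wx":0,"wy":0,"wz":0,"gripper":-1},{"tx":0,"ty":0,"tz":0.03,"wx":0,"wy":0,"wz":0,"gripper":-1},{"tx":0,"ty":0,"tz":0,"wx":0,"wy":0,"wz":0,"gripper":-1},{"tx":0,"ty":0,"tz":0,"wx":0,"wy":0,"wz":0,"gripper":-1},{"tx":0,"ty":0,"tz":0,"wx":0,"wy":0,"wz":0,"gripper":-1},{"tx":0,"ty":0,"tz":0,"wx":0,"wy":0,"wz":0,"gripper":-1},{"tx":0,"ty":0,"tz":0,"wx":0,"wy":0,"wz":0,"gripper":-1}]'; python3 -c "
from station import state;s=state();print(s['ee_pos'],s['wrist_force'],s['ft_torque'])"
```

```text
t: 32.7
ee_pos: [0.4821, -0.1836, 0.0717]
ee_rot: [[1.0, -0.0, 0.0], [-0.0, -1.0, -0.0], [0.0, 0.0, -1.0]]
wrist_force: [-0.2, -0.1, -5.5]
opening: 0.0333
t: 33.7
ee_pos: [0.482, -0.1836, 0.0701]
ee_rot: [[1.0, -0.0, 0.0], [-0.0, -1.0, -0.0], [0.0, 0.0, -1.0]]
wrist_force: [-0.1, -0.2, -5.1]
opening: 0.0329
[ 0.4820294  -0.18357849  0.07006833] [-0.06883562 -0.18317138 -5.14427218] [ 0.01285148  0.08440354 -0.01824232]
```

```bash
python3 -m handwheel '[{"tx":0,"ty":0,"tz":0.03,"wx":0,"wy":0,"wz":0,"gripper":-1},{"tx":0,"ty":0,"tz":0.03,"wx":0,"wy":0,"wz":0,"gripper":-1},{"tx":0,"ty":0,"tz":0.03,"wx":0,"wy":0,"wz":0,"gripper":-1},{"tx":0,"ty":0,"tz":0.03,"wx":0,"wy":0,"wz":0,"gripper":-1},{"tx":0,"ty":0,"tz":0.03,"wx":0,"wy":0,"wz":0,"gripper":-1},{"tx":0,"ty":0,"tz":0.02,"wx":0,"wy":0,"wz":0,"gripper":-1},{"tx":0,"ty":0,"tz":0.02,"wx":0,"wy":0,"wz":0,"gripper":-1},{"tx":0,"ty":0,"tz":0.02,"wx":0,"wy":0,"wz":0,"gripper":-1},{"tx":0,"ty":0,"tz":0,"wx":0,"wy":0,"wz":0,"gripper":-1},{"tx":0,"ty":0,"tz":0,"wx":0,"wy":0,"wz":0,"gripper":-1}]'
```

```text
t: 34.7
ee_pos: [0.482, -0.1836, 0.068]
ee_rot: [[1.0, -0.0, 0.0], [-0.0, -1.0, -0.0], [0.0, 0.0, -1.0]]
wrist_force: [0.8, 0.0, -4.3]
opening: 0.0334
```

```bash
python3 -m handwheel '[{"tx":0,"ty":0,"tz":0.02,"wx":0,"wy":0,"wz":0,"gripper":-1},{"tx":0,"ty":0,"tz":0.02,"wx":0,"wy":0,"wz":0,"gripper":-1},{"tx":0,"ty":0,"tz":0.02,"wx":0,"wy":0,"wz":0,"gripper":-1},{"tx":0,"ty":0,"tz":0.02,"wx":0,"wy":0,"wz":0,"gripper":-1},{"tx":0,"ty":0,"tz":0.02,"wx":0,"wy":0,"wz":0,"gripper":-1},{"tx":0,"ty":0,"tz":0,"wx":0,"wy":0,"wz":0,"gripper":-1},{"tx":0,"ty":0,"tz":0,"wx":0,"wy":0,"wz":0,"gripper":-1},{"tx":0,"ty":0,"tz":0,"wx":0,"wy":0,"wz":0,"gripper":-1},{"tx":0,"ty":0,"tz":0,"wx":0,"wy":0,"wz":0,"gripper":-1},{"tx":0,"ty":0,"tz":0,"wx":0,"wy":0,"wz":0,"gripper":-1}]'; python3 -c "
from station import state;s=state();print(s['ee_pos'],s['wrist_force'],s['ft_torque'])"
```

```text
t: 35.7
ee_pos: [0.4821, -0.1836, 0.0679]
ee_rot: [[1.0, -0.0, 0.001], [-0.0, -1.0, -0.0], [0.001, 0.0, -1.0]]
wrist_force: [-3.3, 2.3, 6.4]
opening: 0.0332
[ 0.48209094 -0.18355905  0.06790562] [-3.31094006  2.31658641  6.37492562] [0.21662361 0.52424504 0.0183941 ]
```

It is seated: about 11 N on the saucer. I'll ease off 1 mm, then open gently.

```bash
python3 -m handwheel '[{"tx":0,"ty":0,"tz":-0.04,"wx":0,"wy":0,"wz":0,"gripper":-1},{"tx":0,"ty":0,"tz":-0.03,"wx":0,"wy":0,"wz":0,"gripper":-1},{"tx":0,"ty":0,"tz":0,"wx":0,"wy":0,"wz":0,"gripper":-1},{"tx":0,"ty":0,"tz":0,"wx":0,"wy":0,"wz":0,"gripper":-0.2},{"tx":0,"ty":0,"tz":0,"wx":0,"wy":0,"wz":0,"gripper":-0.1},{"tx":0,"ty":0,"tz":0,"wx":0,"wy":0,"wz":0,"gripper":0.1},{"tx":0,"ty":0,"tz":0,"wx":0,"wy":0,"wz":0,"gripper":0.4},{"tx":0,"ty":0,"tz":0,"wx":0,"wy":0,"wz":0,"gripper":0.8},{"tx":0,"ty":0,"tz":0,"wx":0,"wy":0,"wz":0,"gripper":1},{"tx":0,"ty":0,"tz":0,"wx":0,"wy":0,"wz":0,"gripper":1}]'
python3 -m handwheel '[{"tx":0,"ty":0,"tz":0,"wx":0,"wy":0,"wz":0,"gripper":1},{"tx":0,"ty":0,"tz":0,"wx":0,"wy":0,"wz":0,"gripper":1},{"tx":0,"ty":0,"tz":0,"wx":0,"wy":0,"wz":0,"gripper":1},{"tx":0,"ty":0,"tz":-1,"wx":0,"wy":0,"wz":0,"gripper":1},{"tx":0,"ty":0,"tz":-2,"wx":0,"wy":0,"wz":0,"gripper":1},{"tx":0,"ty":0,"tz":-2,"wx":0,"wy":0,"wz":0,"gripper":1},{"tx":0,"ty":0,"tz":-2,"wx":0,"wy":0,"wz":0,"gripper":1},{"tx":0,"ty":0,"tz":-2,"wx":0,"wy":0,"wz":0,"gripper":1},{"tx":0,"ty":0,"tz":-2,"wx":0,"wy":0,"wz":0,"gripper":1},{"tx":0,"ty":0,"tz":-2,"wx":0,"wy":0,"wz":0,"gripper":1}]'
```

```text
t: 36.7
ee_pos: [0.4821, -0.1836, 0.0676]
ee_rot: [[1.0, -0.0, 0.0], [-0.0, -1.0, -0.0], [0.0, 0.0, -1.0]]
wrist_force: [0.1, -0.2, -0.2]
opening: 0.078
t: 37.7
ee_pos: [0.482, -0.1835, 0.1993]
ee_rot: [[1.0, -0.0, 0.001], [-0.0, -1.0, -0.0], [0.001, 0.0, -1.0]]
wrist_force: [-0.1, 0.2, 0.3]
opening: 0.0911
```

Retreat a little to clear the view, then check.

```bash
python3 -m handwheel '[{"tx":0,"ty":2,"tz":-0.5,"wx":0,"wy":0,"wz":0,"gripper":1},{"tx":-1,"ty":3,"tz":0,"wx":0,"wy":0,"wz":0,"gripper":1},{"tx":-1.5,"ty":3,"tz":0,"wx":0,"wy":0,"wz":0,"gripper":1},{"tx":-1.5,"ty":3,"tz":0,"wx":0,"wy":0,"wz":0,"gripper":1},{"tx":-1.5,"ty":3,"tz":0,"wx":0,"wy":0,"wz":0,"gripper":1},{"tx":-1.5,"ty":3,"tz":0,"wx":0,"wy":0,"wz":0,"gripper":1},{"tx":-1,"ty":2,"tz":0,"wx":0,"wy":0,"wz":0,"gripper":1},{"tx":0,"ty":0,"tz":0,"wx":0,"wy":0,"wz":0,"gripper":1},{"tx":0,"ty":0,"tz":0,"wx":0,"wy":0,"wz":0,"gripper":1},{"tx":0,"ty":0,"tz":0,"wx":0,"wy":0,"wz":0,"gripper":1}]'
python3 - <<'E'
from station import state, snapshot
from h import *
d={n:snapshot(n) for n in("side","top")}
s=state();print(s["ee_pos"],s["wrist_force"],np.abs(s["dq"]).max())
G=(0,160,0);B=(255,0,0)
overlay(d,"pics/fin.png",[(.4815,-.183,.022,.036,G),(.4815,-.183,.116,.017,(0,0,255)),(.483,-.1825,.017,.074,B)],[("top",397,263,40),("side",381,218,40)])
overlay(d,"pics/fin2.png",[],[("top",240,241,40),("side",296,300,40)])
cv2.imwrite("pics/fint.png",d["top"]["pixels"][:,:,::-1])
E
```

```text
t: 38.7
ee_pos: [0.4024, -0.3727, 0.203]
ee_rot: [[1.0, 0.001, 0.0], [0.001, -1.0, 0.0], [0.0, -0.0, -1.0]]
wrist_force: [-0.2, 0.4, -0.6]
opening: 0.0913
[ 0.40250625 -0.37264302  0.20288745] [ 0.94219094 -0.38475783 -0.50842913] 0.15359236945779678
```

View pics/fin.png

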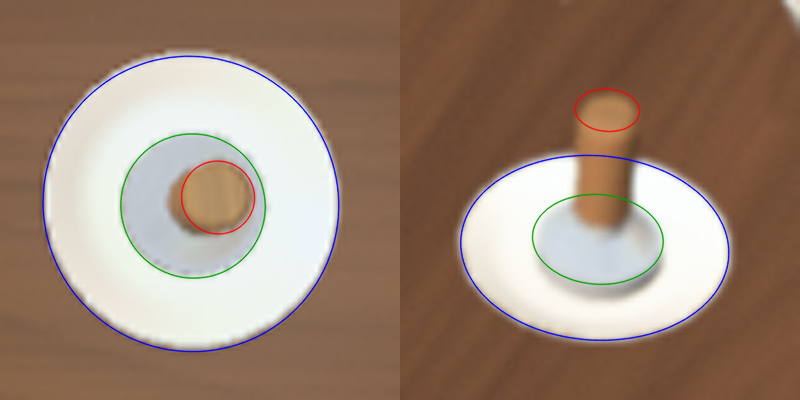

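View pics/fin2.png

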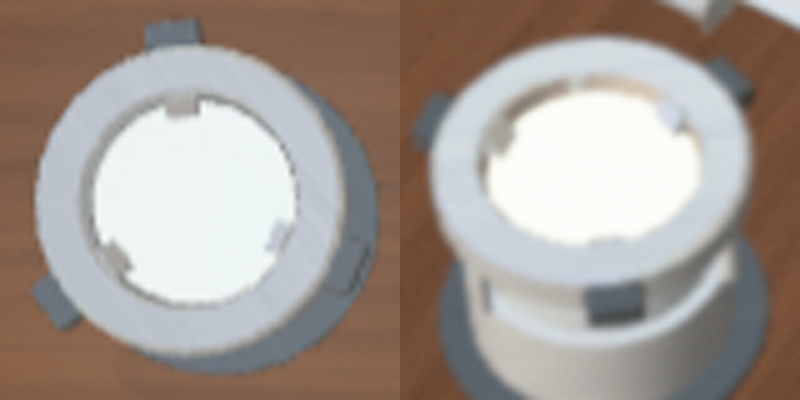

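View pics/fint.png

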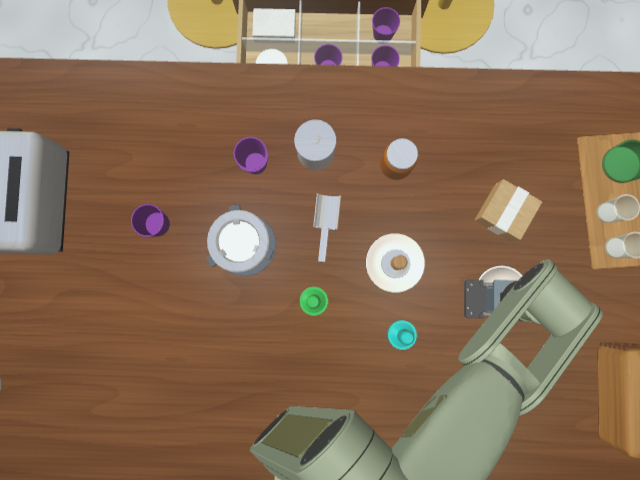

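The tamper stands upright in the middle of the saucer, which has not moved. The stack lies level under all three catches. The bystanders and look-alikes are where they were, and the open gripper hangs clear above the bowl at z = 0.20 m. I'm handing it in.

```bash
python3 -c "
from station import close_job;print(close_job())"
```

```text
the job is handed in; nothing more can be done
None
```

The job is done and handed in at about 39 s of the 58 s allowed.

- **Pressing:** I took the steel and wood tamper from its saucer and pressed the lid stack straight down. It bottomed out about 35 mm below the mouth. The last measured reading was about 19.5 N on the stack (14.3 N at the wrist, plus about 5.3 N for the tamper's weight). I then pressed 0.2 mm further, held briefly and eased off; I took no force reading during that hold.
- **Setting down:** I lowered the tamper onto the saucer slowly. The contact peaked at about 11 N, so I eased off before opening the fingers and then moved clear.

**Last checks:**
- **Lids:** both cameras show the stack level, 14 mm below the mouth, under all three catches.
- **Tamper and saucer:** the tamper stands upright in the middle of the saucer, and the saucer has not moved.
- **Everything else:** the other items are where they were, as far as the cameras show; the gripper partly hides the bowl in the last top view.
- **Robot:** it touches nothing.

No check failed. The camera outlines differed from the images by about 1–2 mm, which is within the calibration.

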